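# Lever open the snapped-shut spice tin with the palette knife

## Task

The lid of the steel storage tin has snapped shut flush and leaves nothing for fingers to hold. Slip the blade of the palette knife into the notch in the tin's front rim, lever the lid up off its spring catches, then swing it right back until it rests open on its stop, and lay the knife down flat on the worktop, clear of the tin. Do not knock over or push about the other things.

Things in the scene. Friction and masses are not known exactly. Their poses are not given: they have to be found in the camera images.
- tin: Plain rectangular bare-steel storage tin with lid, fixed to the worktop: 140 mm deep (x), 180 wide (y), 88 high with lid. Walls 4 thick, their top 84 above the worktop. Origin: centre of the underside; -x is the front (facing the robot, turned by its yaw), z up. Three spare spice jars lie inside, up to 51 above the worktop; under the lid it is free.
- notch (a point): Middle of the pry notch in the tin's front rim, in the plane of the front face (70 before the tin's centre, 81.5 up). A slot 48 wide, 5 high, right through the 4 mm wall: floor 79 above the worktop, roof the underside of the shut lid at 84. Axes as the tin's. A blade goes in along +x; the notch floor is the fulcrum: handle down, tip up.
- lid (a joint): Lid hinge, rad: 0 shut, grows as the front edge rises, stop 1.85. Axis along the tin's y, 70 behind its centre, 84 up. About 11 N of lift at the front edge frees the two spring catches (inside the front wall, 52 either side of the middle): they snap past when the edge has risen 4 mm; the lid let go there rests ajar on them at 0.067 (edge 9 up), but dropped from above 0.1 it snaps shut again.
- lid_edge (a point): Middle of the lid's front edge, at mid thickness, 140 from the hinge; moves with the lid (axes: as the tin's when shut). Lid: steel plate 140 x 180 x 4, 0.25 kg, flush with the walls. Off its catches only its weight holds it, about 1.2 N at the edge; it falls shut from below about 1.5 rad and onto its stop from beyond 1.7.
- knife: Old palette knife lying on the worktop, 200 mm long, 70 g. Origin: underside, where blade meets handle; x to the tip, y across, z up. Handle: dark wood, x -105 to 0, 16 wide, 14 high, flat sides, lies flat. Blade: stiff, x 0 to 95, 26 wide, round end, 2 thick, leaves the handle 6 to 8 up; bent a little up or down there, by up to 0.06 rad (not reported, differs each time).
- can_tall: Food can with pull ring, 75 diameter, 58 high, bystander; origin centre of its underside.
- can_low: Flat food can, 86 diameter, 40 high, bystander; origin centre of its underside.
- jar: Jar with a dark red cap, 47 diameter, 130 high, bystander; origin centre of its underside.
- spoon: Large steel serving spoon lying on the worktop, 256 x 55 x 19, bystander; origin centre of its underside, x along it.

How it is judged:
On the way, in this order (a step that is already met when the one before it is completed fails the run):
1. the knife, bearing on the tin, has levered the lid off its catches (value of joint lid above 0.045 rad and contact force between knife and tin above 0.2 N), for 0.1 s.
2. the lid has been swung right back onto its stop (value of joint lid above 1.75 rad), for 0.2 s.
At the end, for the whole second after the job is handed in: The lid stands open on its stop (hinge beyond 1.75 rad), and the palette knife lies still, right way up and flat (within 0.12 rad, handle's underside within 12 mm of the worktop) on the worktop, not touching the tin and with its shoulder at least 90 mm from the tin's centre (value of joint lid above 1.75 rad and height (world z) of knife below 0.012 m and angle between knife's own z axis and vertical below 0.12 rad and linear speed of knife below 0.03 m/s and contact force between knife and tin below 0.1 N and horizontal distance between knife and tin above 0.09 m).
It fails at once if a bystander is pushed more than 30 mm or tipped over (distance of any of can_tall, can_low, jar, spoon from where it was at the start of the episode above 0.03 m or angle between any of can_tall, can_low, jar's own z axis and vertical above 0.6 rad).
It also fails if it takes over 64 s, if anything falls off the work surface, if the arm or the gripper's body presses on something with over 40 N, if the wrist force passes 120 N, or if a joint passes its speed limit or range.

## Robot

A 6-joint arm with a two-finger parallel gripper is mounted at the origin on a cart in front of the work surface, level with it; the furniture and walls round the work are solid. World frame = base frame: x ahead of the robot, y to its left, z up, the work surface at z = 0. Lengths are in m, angles in rad, forces in N, time in s.
With the tool pointing down it reaches from about 0.3 to 0.875 m from the base axis. Payload 4.2 kg.
Tool frame: the origin (TCP) lies midway between the tips of the shut fingers; the grasp point (between the pads) lies 19 mm behind it; y points along the fingers, x is the direction in which the jaws open and shut, and the axes are right-handed (so a half turn about y gives the same grasp; the last joint's range is limited). The gripper opens to 85 mm and grips with 20 to 120 N. Pads are 22 mm wide; open, the fingers measure 114 mm over their backs; the gripper's body (76 mm by 85 mm) begins 54 mm behind the grasp point. The pads swing forward as they close: fully open they stand 13 mm farther back than shut.
Start: joints at [1.198, 0.32, 1.565, -0, 1.257, -0.02], TCP at [0.199, 0.54, 0.202] pointing down, gripper open.
Joint ranges: [-3.11, 3.11], [-0.84, 2.01], [0.21, 2.61], [-1.34, 4.49], [0.05, 2.63], [-2.56, 2.56]. Speed limits (rad/s): [2.57, 2.57, 3.14, 3.14, 3.14, 3.14].

## Interface

Orientations are given as a unit quaternion [w, x, y, z].
In Python, from plant import robot gives the robot as it stands. The module is installed in compiled form; this text tells all that it offers.
- The arm moves only by the shell command python3 -m crank 'ROWS' [OPENING] [FORCE]. ROWS is a JSON object of lists of equal length, an entry for each row: "slide": the shift along the tool's x, y, z in cm, a list of three; "dr": the turn, a rotation vector about the tool's x, y, z in rad, a list of three. In form: {"slide": [[tx, ty, tz], ...], "dr": [[wx, wy, wz], ...]}. A call has exactly 10 rows; each row shifts and turns the pose as measured when the row begins, along the tool's axes as they then stand; what a row does not reach is not made up. A row lasts 1/12 s, in which the tool goes at most 41.7 mm and 7.16 degrees, less where a joint would pass 70% of its speed; a pose out of reach is approached as far as the arm can. A call is refused whole if a number of a shift passes 4.17 or a number of a turn 0.125, either way. A call with a gripper value outside its range is refused whole. OPENING is the closure in counts, from 0 (fully open) to 255 (shut), set as the call begins (- or left out, the last holds). The fingers move at their own pace and stop on an object; FORCE is the grip in N (left out, the last holds). Time passes only in rows, so rows that do not move let the fingers close, or fill a call up. It gives the time, the measured TCP pose, the force and the opening at its end, in the units of the state.
- robot.observe(): the state, without advancing time (a new reading comes with each control period).
- robot.grab_frame(name): name is "side" or "top"; returns a dict with "pixels" (480x640x3 uint8, blue, green, red), "fx", "fy", "cx", "cy" (pixels), "R" (3x3) and "t" (3): a world point X has camera coordinates R X + t. Camera axes: x right, y down, z forward; pixel columns grow to the right and rows downward; lengths in m; the calibration is good to about 2 mm. A picture is of the moment at which its call begins. There is no depth.
- robot.hand_in(): hands the job in, once; it reports no verdict.
The state is a dict: "t": time; "joints": joint angles; "qd": joint speeds; "joint_efforts": joint torques, N m; "ee_pos": TCP position; "tcp_rot": TCP orientation; "ft_force": force on the tool from outside, world axes, zero at the start; "wrist_torque": the same for the moment, N m; "grip_width": opening from 0.0 (shut) to 1.0 (fully open).
Only numpy, scipy, OpenCV 4.12 (cv2) and the standard library are available. Lean on these libraries where they do the work, as an engineer would, in place of code of your own. Each camera call takes 0.05 s, during which the arm holds its last target. There are 200 camera calls.

## Working session

There is one attempt and no reset: what is moved stays moved. The work goes in short steps, Python scripts to look and compute and a shell command to move; the robot and the scene stay as the last step left them, time stands still between calls to the robot, and variables do not carry over. Pictures are saved under pics/ and viewed, about 8 in all and at most 12, crops included, and the job is handed in when it is done.

```bash
mkdir -p pics
cat > h.py <<'E'
import numpy as np, cv2
from plant import robot
from scipy.spatial.transform import Rotation as Rn
def grab(n,save=None):
    f=robot.grab_frame(n); f={k:(np.array(v) if k in('pixels','R','t') else v) for k,v in f.items()}
    if save: cv2.imwrite('pics/'+save,f['pixels'])
    return f
def ray(f,u,v):
    d=f['R'].T@np.array([(u-f['cx'])/f['fx'],(v-f['cy'])/f['fy'],1.]); return -f['R'].T@f['t'],d
def onz(f,u,v,z):
    c,d=ray(f,u,v); return c+d*(z-c[2])/d[2]
def proj(f,X):
    p=f['R']@np.array(X)+f['t']; return np.array([f['fx']*p[0]/p[2]+f['cx'],f['fy']*p[1]/p[2]+f['cy']])
def tri(f,a,g,b):
    c1,d1=ray(f,*a);c2,d2=ray(g,*b)
    s=np.linalg.lstsq(np.c_[d1,-d2],c2-c1,rcond=None)[0]
    p,q=c1+s[0]*d1,c2+s[1]*d2; return (p+q)/2,np.linalg.norm(p-q)
def pose():
    o=robot.observe(); q=np.array(o['tcp_rot']); return np.array(o['ee_pos']),Rn.from_quat(q[[1,2,3,0]]),o
E
python3 - <<'E'
from h import *
np.set_printoptions(precision=3,suppress=True)
for n in('top','side'):
    f=grab(n,n+'0.png'); print(n,f['fx'],f['cx'],f['cy'],'cam',-f['R'].T@f['t'],'fwd',f['R'][2])
p,R,o=pose(); print(R.as_matrix(),o)
E
```

```text
top 442.4706343346055 314.0589051115623 223.05398473911376 cam [ 0.382 -0.058  1.36 ] fwd [ 0.159  0.016 -0.987]
side 503.6199280798265 325.7342981099945 239.65156066630277 cam [ 0.409 -0.845  1.036] fwd [ 0.168  0.644 -0.747]
[[ 0.346 -0.001 -0.938]
 [ 0.938 -0.002  0.346]
 [-0.002 -1.     0.   ]] {'t': 0.1, 'joints': array([ 1.198,  0.32 ,  1.566,  0.   ,  1.257, -0.02 ]), 'qd': array([-0.001, -0.   , -0.002, -0.001, -0.002, -0.002]), 'joint_efforts': array([ -0.   , -41.641, -23.47 ,   0.   ,   0.005,   0.   ]), 'ee_pos': array([0.199, 0.539, 0.201]), 'tcp_rot': array([-0.58 ,  0.58 ,  0.404, -0.405]), 'ft_force': array([-0.843, -0.59 , -0.71 ]), 'wrist_torque': array([-0.014,  0.019, -0.018]), 'grip_width': 1.0007554241902132}
```

View pics/top0.png

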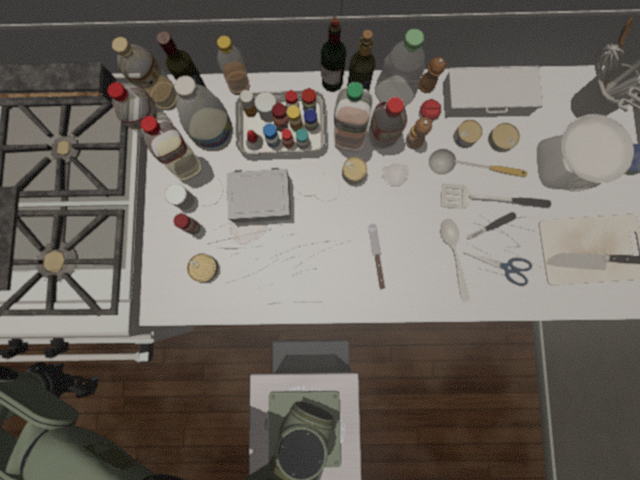

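View pics/side0.png

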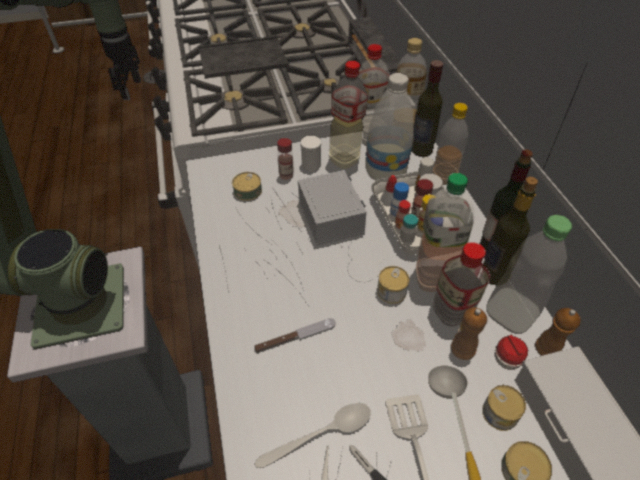

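The top view shows the tin around (258,193) and the knife with its handle at (380,272) and blade at (374,238). The short jar is at (186,224), the low can at (202,268), the tall can at (354,170) and the spoon at (452,258). The side view agrees. I'll zoom in for corner measurements.

Run:
```python
import cv2,numpy as np
t=cv2.imread('pics/top0.png');s=cv2.imread('pics/side0.png')
r=lambda im,x,y,w,h:cv2.resize(im[y:y+h,x:x+w],(400,300),interpolation=cv2.INTER_CUBIC)
cv2.imwrite('pics/z1.png',np.vstack([np.hstack([r(t,210,155,100,75),r(t,330,220,100,75)]),np.hstack([r(s,280,165,100,75),r(s,245,300,100,75)])]))
```

```text
(no output)
```

View pics/z1.png

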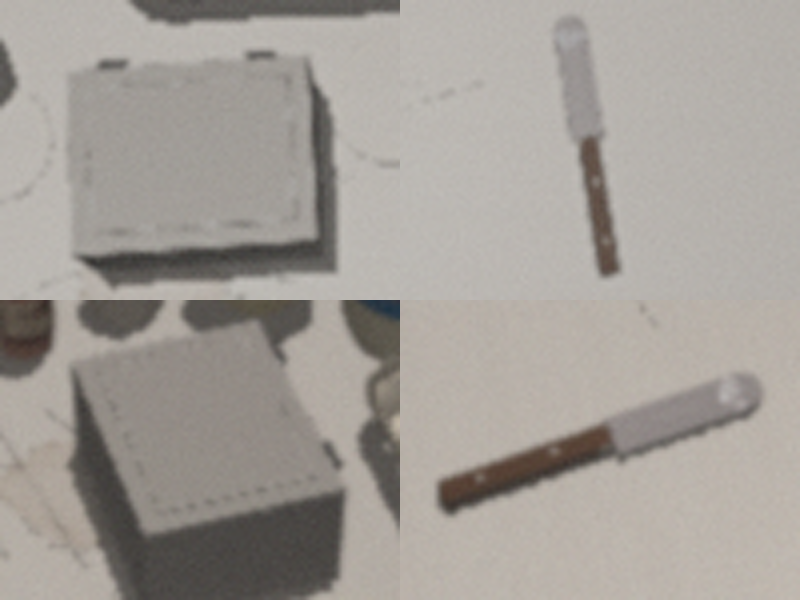

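Run:
```python
from h import *
np.set_printoptions(precision=4,suppress=True)
T=grab('top');S=grab('side')
t=dict(BL=(227.5,173),BR=(287,169.5),FR=(289.5,214.5),FL=(229.25,218.75));s=dict(BL=(344.5,170.5),BR=(365.75,212),FR=(317.5,223),FL=(298.75,182.5))
a={}
for k in t:
    P=onz(T,*t[k],.088);Q=onz(S,*s[k],.088);a[k]=(P+Q)/2;print(k,P[:2],Q[:2],tri(T,t[k],S,s[k]))
print('centre',sum(a.values())/4)
for k1,k2 in(('FL','FR'),('BL','BR'),('FR','BR'),('FL','BL')):
    d=a[k2]-a[k1];print(k1,k2,np.linalg.norm(d),np.degrees(np.arctan2(d[1],d[0])))
for n,u,v,z in(('end',(382,288),(255.25,347.5),.012),('sh',(378,254),(297,335),.01),('tip',(372.25,224.25),(335,323),.008)):
    print(n,onz(T,*u,z),onz(S,*v,z),tri(T,u,S,v))
for n,u,z in(('jar',(180,220),.13),('low',(202,264),.04),('tall',(354,164),.058),('spoonbowl',(450,232),.01),('spoonend',(464,298),.01)): print(n,onz(T,*u,z))
```

```text
BL [0.7416 0.2186] [0.743  0.2144] (array([0.7438, 0.2197, 0.0831]), np.float64(0.0016715971829720862))
BR [0.7488 0.0413] [0.7498 0.0386] (array([0.7503, 0.0415, 0.0848]), np.float64(0.0011434576080646046))
FR [0.6128 0.0346] [0.6166 0.0335] (array([0.615 , 0.0347, 0.0865]), np.float64(0.003753907795316037))
FL [0.6033 0.2112] [0.6048 0.1992] (array([0.6067, 0.2141, 0.0744]), np.float64(0.0018886620036724356))
centre [0.6776 0.1239 0.088 ]
FL FR 0.17148876615723538 -86.44362886629614
BL BR 0.17670322553410414 -87.72111664994748
FR BR 0.1347514451605557 2.5194347684689378
FL BL 0.13869580024357417 4.68502209039381
end [ 0.3972 -0.2369  0.012 ] [ 0.3982 -0.2392  0.012 ] (array([ 0.3977, -0.2373,  0.0087]), np.float64(0.000895772921326053))
sh [ 0.4999 -0.229   0.01  ] [ 0.4979 -0.2311  0.01  ] (array([ 0.4991, -0.2293,  0.0071]), np.float64(0.002014307987433303))
tip [ 0.5922 -0.215   0.008 ] [ 0.5927 -0.2217  0.008 ] (array([ 0.594 , -0.2161, -0.0013]), np.float64(0.0006579912006925611))
jar [0.5949 0.3424 0.13  ]
low [0.4758 0.301  0.04  ]
tall [ 0.7707 -0.1603  0.058 ]
spoonbowl [ 0.5638 -0.4513  0.01  ]
spoonend [ 0.3641 -0.4805  0.01  ]
```

```bash
cat >> h.py <<'E'
def tool(yawx,pitch=0.):
    """tool pointing down, x at world yaw; pitch>0 : handle down/tip up (rotation about world -y side, i.e. about tool x)"""
    x=np.array([np.cos(yawx),np.sin(yawx),0]);y=np.array([0,0,-1.])
    return Rn.from_rotvec(x*pitch)*Rn.from_matrix(np.c_[x,y,np.cross(x,y)])
def plan(P,Rt,n,start=None):
    """straight line from the measured pose; prints tool-axis rows"""
    p,R,_=pose()
    if start: p,R=start
    P=np.array(P);w=(R.inv()*Rt).as_rotvec();sl=[]
    dr=np.round(w/n,3)
    for i in range(n):
        d=Rn.from_rotvec(dr*i); sl.append([float(v) for v in np.round((R*d).inv().apply((P-p)/n)*100,2)])
    print('dr each',dr.tolist())
    for i in range(0,n,10): print(sl[i:i+10])
E
python3 - <<'E'
from h import *
plan([.449,-.235,.15],tool(np.radians(-84.5)),28)
E
```

```text
dr each [0.0, 0.096, -0.0]
[[-2.29, 0.19, -1.79], [-2.1, 0.19, -2.01], [-1.9, 0.19, -2.2], [-1.68, 0.19, -2.37], [-1.45, 0.19, -2.52], [-1.2, 0.19, -2.65], [-0.94, 0.19, -2.75], [-0.67, 0.19, -2.83], [-0.4, 0.19, -2.88], [-0.12, 0.19, -2.9]]
[[0.16, 0.19, -2.9], [0.44, 0.19, -2.87], [0.71, 0.19, -2.82], [0.98, 0.19, -2.74], [1.24, 0.19, -2.63], [1.48, 0.19, -2.5], [1.71, 0.19, -2.35], [1.93, 0.19, -2.17], [2.13, 0.19, -1.98], [2.31, 0.19, -1.76]]
[[2.47, 0.19, -1.53], [2.6, 0.19, -1.29], [2.72, 0.19, -1.03], [2.8, 0.19, -0.77], [2.86, 0.19, -0.5], [2.9, 0.19, -0.22], [2.91, 0.19, 0.06], [2.89, 0.19, 0.34]]
```

```bash
python3 -m crank '{"slide":[[-2.3,0.2,-1.8],[-2.1,0.2,-2.0],[-1.9,0.2,-2.2],[-1.7,0.2,-2.4],[-1.45,0.2,-2.5],[-1.2,0.2,-2.65],[-0.95,0.2,-2.75],[-0.7,0.2,-2.8],[-0.4,0.2,-2.9],[-0.1,0.2,-2.9]],"dr":[[0,0.096,0],[0,0.096,0],[0,0.096,0],[0,0.096,0],[0,0.096,0],[0,0.096,0],[0,0.096,0],[0,0.096,0],[0,0.096,0],[0,0.096,0]]}' 120
python3 -m crank '{"slide":[[0.15,0.2,-2.9],[0.45,0.2,-2.9],[0.7,0.2,-2.8],[1.0,0.2,-2.75],[1.25,0.2,-2.65],[1.5,0.2,-2.5],[1.7,0.2,-2.35],[1.95,0.2,-2.2],[2.15,0.2,-2.0],[2.3,0.2,-1.75]],"dr":[[0,0.096,0],[0,0.096,0],[0,0.096,0],[0,0.096,0],[0,0.096,0],[0,0.096,0],[0,0.096,0],[0,0.096,0],[0,0.096,0],[0,0.096,0]]}'
python3 - <<'E'
from h import *
plan([.449,-.235,.09],tool(np.radians(-84.5)),20)
E
```

```text
t: 1.03
ee_pos: [0.2837, 0.2541, 0.1775]
tcp_rot: [0.703, -0.703, -0.078, 0.079]
ft_force: [0.5, -0.8, 0.0]
grip_width: 0.527
t: 1.87
ee_pos: [0.3576, -0.0425, 0.1574]
tcp_rot: [0.654, -0.653, 0.269, -0.272]
ft_force: [-0.6, 1.0, 0.5]
grip_width: 0.527
dr each [-0.0, 0.034, 0.0]
[[1.0, 0.34, -0.36], [1.01, 0.34, -0.32], [1.03, 0.34, -0.29], [1.03, 0.34, -0.25], [1.04, 0.34, -0.22], [1.05, 0.34, -0.18], [1.05, 0.34, -0.15], [1.06, 0.34, -0.11], [1.06, 0.34, -0.08], [1.06, 0.34, -0.04]]
[[1.07, 0.34, -0.0], [1.06, 0.34, 0.03], [1.06, 0.34, 0.07], [1.06, 0.34, 0.1], [1.06, 0.34, 0.14], [1.05, 0.34, 0.18], [1.04, 0.34, 0.21], [1.04, 0.34, 0.25], [1.03, 0.34, 0.28], [1.02, 0.34, 0.32]]
```

```bash
python3 -m crank '{"slide":[[2.0,0.7,-0.7],[2.05,0.7,-0.6],[2.1,0.7,-0.4],[2.1,0.7,-0.3],[2.1,0.7,-0.1],[2.1,0.7,0],[2.1,0.7,0.15],[2.1,0.7,0.3],[2.1,0.7,0.4],[2.0,0.7,0.6]],"dr":[[0,0.068,0],[0,0.068,0],[0,0.068,0],[0,0.068,0],[0,0.068,0],[0,0.068,0],[0,0.068,0],[0,0.068,0],[0,0.068,0],[0,0.068,0]]}'
python3 - <<'E'
from h import *
a=grab('top');b=grab('side')
r=lambda im,x,y,w,h:cv2.resize(im[y:y+h,x:x+w],(400,300),interpolation=cv2.INTER_CUBIC)
cv2.imwrite('pics/z2.png',np.hstack([r(a['pixels'],310,215,120,90),r(b['pixels'],235,280,120,90)]))
plan([.449,-.235,.09],tool(np.radians(-84.5)),10)
plan([.449,-.235,.004],tool(np.radians(-84.5)),10)
E
```

```text
t: 2.7
ee_pos: [0.448, -0.2485, 0.0854]
tcp_rot: [0.517, -0.513, 0.483, -0.486]
ft_force: [0.2, -0.5, 1.0]
grip_width: 0.527
dr each [-0.001, -0.003, 0.0]
[[-0.15, -0.05, 0.01], [-0.15, -0.05, 0.01], [-0.15, -0.05, 0.01], [-0.15, -0.05, 0.01], [-0.15, -0.05, 0.01], [-0.15, -0.05, 0.01], [-0.15, -0.05, 0.01], [-0.15, -0.05, 0.01], [-0.15, -0.05, 0.01], [-0.15, -0.05, 0.02]]
dr each [-0.001, -0.003, 0.0]
[[-0.15, 0.81, 0.01], [-0.15, 0.81, 0.01], [-0.15, 0.81, 0.01], [-0.15, 0.81, 0.01], [-0.15, 0.81, 0.01], [-0.15, 0.81, 0.01], [-0.15, 0.81, 0.01], [-0.15, 0.81, 0.01], [-0.15, 0.81, 0.02], [-0.15, 0.81, 0.02]]
```

View pics/z2.png

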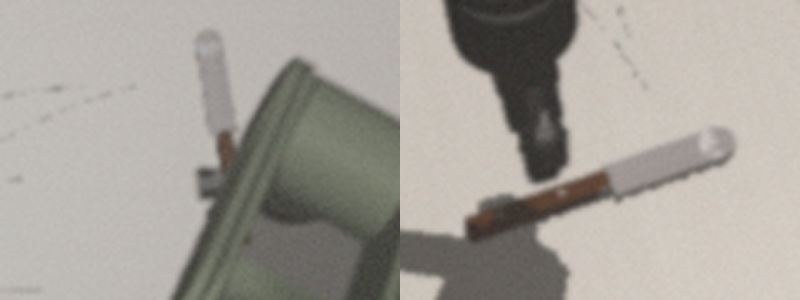

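Image 4 shows the gripper above the handle in both views, with the right finger beside it, so the estimate holds. Next I descend and grip.

```bash
python3 -m crank '{"slide":[[-0.3,0.8,0],[-0.3,0.8,0],[-0.3,0.8,0],[-0.3,0.8,0],[-0.2,0.8,0],[0,0.8,0],[0,0.8,0],[0,0.8,0],[0,0.8,0],[0,0.8,0]],"dr":[[0,-0.003,0],[0,-0.003,0],[0,-0.003,0],[0,-0.003,0],[0,-0.003,0],[0,-0.003,0],[0,-0.003,0],[0,-0.003,0],[0,-0.003,0],[0,-0.003,0]]}'
python3 - <<'E'
from h import *
p,R,o=pose();print(p,R.as_matrix().round(3))
E
```

```text
t: 3.63
ee_pos: [0.4465, -0.2303, -0.0021]
tcp_rot: [0.526, -0.523, 0.473, -0.475]
ft_force: [0.4, -0.4, -0.8]
grip_width: 0.531
[ 0.44651592 -0.23030978 -0.0021314 ] [[ 0.101  0.006  0.995]
 [-0.995  0.001  0.101]
 [-0.    -1.     0.006]]
```

```bash
python3 -m crank '{"slide":[[0.2,-0.35,0],[0.2,-0.3,0],[0,0,0],[0,0,0],[0,0,0],[0,0,0],[0,0,0],[0,0,0],[0,0,0],[0,0,0]],"dr":[[0,0,0],[0,0,0],[0,0,0],[0,0,0],[0,0,0],[0,0,0],[0,0,0],[0,0,0],[0,0,0],[0,0,0]]}' 
python3 -m crank '{"slide":[[0,0,0],[0,0,0],[0,0,0],[0,0,0],[0,0,0],[0,0,0],[0,0,0],[0,0,0],[0,0,0],[0,0,0]],"dr":[[0,0,0],[0,0,0],[0,0,0],[0,0,0],[0,0,0],[0,0,0],[0,0,0],[0,0,0],[0,0,0],[0,0,0]]}' 255 100
python3 - <<'E'
from h import *
p,R,o=pose();print(p,R.as_matrix().round(3))
plan([.449,-.235,.14],tool(np.radians(-84.5)),10)
E
```

```text
t: 4.47
ee_pos: [0.4473, -0.2356, 0.0046]
tcp_rot: [0.526, -0.523, 0.472, -0.476]
ft_force: [-0.2, -0.0, -0.3]
grip_width: 0.528
t: 5.3
ee_pos: [0.4472, -0.2354, 0.0045]
tcp_rot: [0.526, -0.523, 0.473, -0.476]
ft_force: [-0.3, 0.0, 0.7]
grip_width: -0.005
[ 0.44718263 -0.23541459  0.00445404] [[ 0.101  0.006  0.995]
 [-0.995  0.001  0.101]
 [ 0.    -1.     0.006]]
dr each [-0.001, 0.0, 0.0]
[[-0.0, -1.36, 0.03], [-0.0, -1.36, 0.03], [-0.0, -1.36, 0.02], [-0.0, -1.36, 0.02], [-0.0, -1.36, 0.02], [-0.0, -1.36, 0.02], [-0.0, -1.36, 0.02], [-0.0, -1.36, 0.02], [-0.0, -1.36, 0.02], [-0.0, -1.36, 0.02]]
```

The gripper shut fully, so it missed the handle. I'll take a look.

Run:
```python
from h import *
a=grab('top');b=grab('side')
r=lambda im,x,y,w,h:cv2.resize(im[y:y+h,x:x+w],(400,300),interpolation=cv2.INTER_CUBIC)
cv2.imwrite('pics/z3.png',np.hstack([r(a['pixels'],310,215,120,90),r(b['pixels'],235,280,120,90)]))
p,_,_=pose()
for z in(0,.0045): print(proj(a,[p[0],p[1],z]),proj(b,[p[0],p[1],z]))
```

```text
[380.35482287 271.49364819] [276.39171197 343.78802339]
[380.54584712 271.41935548] [276.23867096 342.79749371]
```

View pics/z3.png

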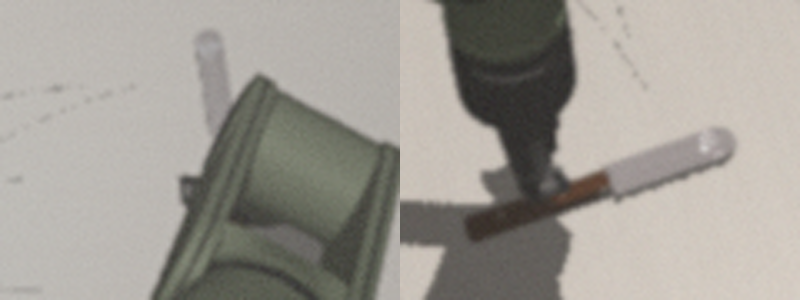

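Run:
```python
from h import *
a=grab('top');b=grab('side')
np.set_printoptions(precision=1,suppress=True)
c=lambda f,X,x,y:(proj(f,X)-[x,y])/.3
print('open: left finger top',c(a,[.448,-.226,.09],310,215),'right tip side',c(b,[.448,-.271,.09],235,280),'left tip side',c(b,[.448,-.226,.09],235,280))
for y in(-.2354,-.22,-.25):
  for z in(.0045,.02,.03): print('shut',y,z,c(a,[.447,y,z],310,215),c(b,[.447,y,z],235,280))
p,R,o=pose();print(o['joints'],o['grip_width'])
```

```text
open: left finger top [237.  182.3] right tip side [138.9 188.1] left tip side [125.6 130.7]
shut -0.2354 0.0045 [235.1 188.3] [137.1 209.4]
shut -0.2354 0.02 [237.4 187.5] [135.4 197.9]
shut -0.2354 0.03 [238.8 186.9] [134.2 190.3]
shut -0.22 0.0045 [218.2 188.6] [132.8 190.7]
shut -0.22 0.02 [220.3 187.7] [131.  179.1]
shut -0.22 0.03 [221.6 187.2] [129.8 171.5]
shut -0.25 0.0045 [251.2 188.1] [141.3 227.4]
shut -0.25 0.02 [253.6 187.2] [139.5 216. ]
shut -0.25 0.03 [255.2 186.6] [138.4 208.5]
[-0.5  0.4  2.   0.   0.7  1. ] 0.0013232385034620722
```

Run:
```python
from h import *
a=grab('top');b=grab('side')
r=lambda im,x,y,w,h:cv2.resize(im[y:y+h,x:x+w],(400,400),interpolation=cv2.INTER_CUBIC)
g=lambda f:(255*(f['pixels']/255.)**.5).astype(np.uint8)
A=g(a);B=g(b)
cv2.imwrite('pics/z4.png',np.hstack([r(A,345,245,50,50),r(B,252,305,50,50)]))
```

```text
(no output)
```

View pics/z4.png

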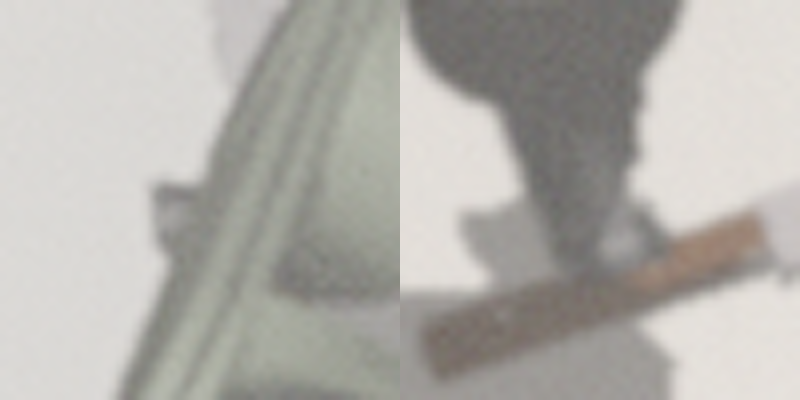

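```bash
python3 -m crank '{"slide":[[0,-0.6,0],[0,-0.6,0],[0,-0.6,0],[0,-0.6,0],[0,-0.6,0],[0,-0.6,0],[0,-0.6,0],[0,-0.6,0],[0,-0.6,0],[0,0,0]],"dr":[[0,0,0],[0,0,0],[0,0,0],[0,0,0],[0,0,0],[0,0,0],[0,0,0],[0,0,0],[0,0,0],[0,0,0]]}'
python3 - <<'E'
from h import *
np.set_printoptions(precision=1,suppress=True)
a=grab('top');b=grab('side')
p,R,o=pose()
print('start TCP top',proj(a,[.199,.54,.2]),'side',proj(b,[.199,.54,.2]))
print('now',p,proj(b,p),proj(a,p))
s0=cv2.imread('pics/side0.png')
for im in(s0,b['pixels']):
    hsv=cv2.cvtColor(im,cv2.COLOR_BGR2HSV)
    m=cv2.inRange(hsv,(0,90,30),(20,255,150));m[:300]=0;m[370:]=0;m[:,:240]=0;m[:,320:]=0
    ys,xs=np.nonzero(m);print('handle',len(xs),xs.min(),xs.max(),ys.min(),ys.max(),xs.mean(),ys.mean())
r=lambda im,x,y,w,h:cv2.resize((255*(im[y:y+h,x:x+w]/255.)**.6).astype(np.uint8),(400,400),interpolation=cv2.INTER_CUBIC)
B=b['pixels'].copy();q=proj(b,p);
cv2.imwrite('pics/z5.png',np.hstack([r(B,240,270,80,80),r(s0,80,40,80,80)]))
print('tip crop px',(q-[240,270])*5,'start',(proj(b,[.199,.54,.2])-[80,40])*5)
E
```

```text
t: 6.43
ee_pos: [0.4475, -0.2358, 0.0656]
tcp_rot: [0.527, -0.523, 0.472, -0.477]
ft_force: [-0.2, 0.3, -0.1]
grip_width: 0.001
start TCP top [ 88.7 370.3] side [136.4 103.4]
now [ 0.4 -0.2  0.1] [273.9 329.1] [383.3 270.5]
handle 105 256 295 333 349 275.0190476190476 341.0
handle 74 273 296 333 342 285.2567567567568 337.5135135135135
tip crop px [169.7 295.4] start [281.8 317.2]
```

View pics/z5.png

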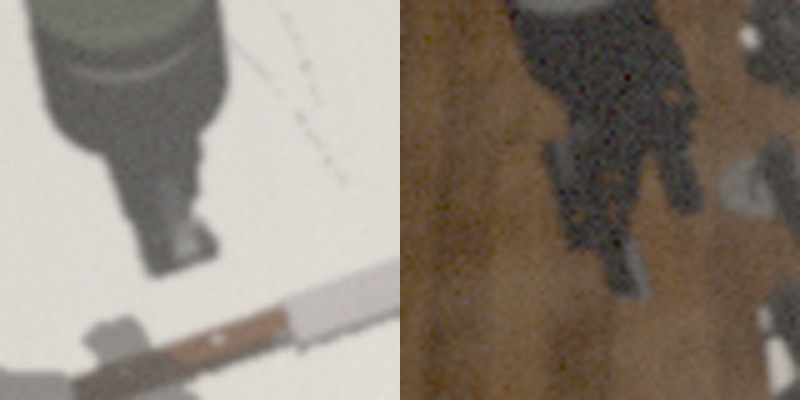

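Image 7 shows the shut fingertip at crop (180,268), about 5 px above the projected TCP at (170,295). The true tip therefore seems roughly 20 mm higher than reported, or shifted in y. The knife hasn't moved. I'll touch the bare worktop beside it to settle the height.

```bash
python3 -m crank '{"slide":[[-1,0.5,0],[-1,0.5,0],[-1,0.6,0],[-1,0.6,0],[-1,0.7,0],[0,0.7,0],[0,0.7,0],[0,0.7,0],[0,0.6,0],[0,0.2,0]],"dr":[[0,0,0],[0,0,0],[0,0,0],[0,0,0],[0,0,0],[0,0,0],[0,0,0],[0,0,0],[0,0,0],[0,0,0]]}'
python3 -m crank '{"slide":[[0,0.2,0],[0,0.2,0],[0,0.1,0],[0,0,0],[0,0,0],[0,0,0],[0,0,0],[0,0,0],[0,0,0],[0,0,0]],"dr":[[0,0,0],[0,0,0],[0,0,0],[0,0,0],[0,0,0],[0,0,0],[0,0,0],[0,0,0],[0,0,0],[0,0,0]]}'
python3 -m crank '{"slide":[[0,0.2,0],[0,0.2,0],[0,0.1,0],[0,0,0],[0,0,0],[0,0,0],[0,0,0],[0,0,0],[0,0,0],[0,0,0]],"dr":[[0,0,0],[0,0,0],[0,0,0],[0,0,0],[0,0,0],[0,0,0],[0,0,0],[0,0,0],[0,0,0],[0,0,0]]}'
```

```text
t: 7.37
ee_pos: [0.4389, -0.1778, -0.002]
tcp_rot: [0.526, -0.524, 0.474, -0.473]
ft_force: [0.3, 0.4, 0.5]
grip_width: 0.003
t: 8.2
ee_pos: [0.4401, -0.1797, -0.0072]
tcp_rot: [0.526, -0.523, 0.474, -0.475]
ft_force: [-0.3, -0.9, 0.0]
grip_width: -0.003
t: 9.03
ee_pos: [0.4401, -0.1796, -0.0127]
tcp_rot: [0.526, -0.523, 0.474, -0.475]
ft_force: [0.2, 0.1, -0.4]
grip_width: 0.0
```

```bash
for i in 1; do python3 -m crank '{"slide":[[0,0.2,0],[0,0.2,0],[0,0,0],[0,0,0],[0,0,0],[0,0,0],[0,0,0],[0,0,0],[0,0,0],[0,0,0]],"dr":[[0,0,0],[0,0,0],[0,0,0],[0,0,0],[0,0,0],[0,0,0],[0,0,0],[0,0,0],[0,0,0],[0,0,0]]}'; done
python3 -m crank '{"slide":[[0,0.15,0],[0,0.15,0],[0,0,0],[0,0,0],[0,0,0],[0,0,0],[0,0,0],[0,0,0],[0,0,0],[0,0,0]],"dr":[[0,0,0],[0,0,0],[0,0,0],[0,0,0],[0,0,0],[0,0,0],[0,0,0],[0,0,0],[0,0,0],[0,0,0]]}'
```

```text
t: 9.87
ee_pos: [0.4402, -0.1797, -0.0171]
tcp_rot: [0.526, -0.523, 0.474, -0.475]
ft_force: [0.3, 0.4, -0.3]
grip_width: 0.002
t: 10.7
ee_pos: [0.4402, -0.1797, -0.0205]
tcp_rot: [0.526, -0.523, 0.474, -0.475]
ft_force: [-1.0, -0.1, 0.5]
grip_width: 0.001
```

```bash
python3 -m crank '{"slide":[[0,0.15,0],[0,0.1,0],[0,0,0],[0,0,0],[0,0,0],[0,0,0],[0,0,0],[0,0,0],[0,0,0],[0,0,0]],"dr":[[0,0,0],[0,0,0],[0,0,0],[0,0,0],[0,0,0],[0,0,0],[0,0,0],[0,0,0],[0,0,0],[0,0,0]]}'; 
python3 -m crank '{"slide":[[0,0.15,0],[0,0.1,0],[0,0,0],[0,0,0],[0,0,0],[0,0,0],[0,0,0],[0,0,0],[0,0,0],[0,0,0]],"dr":[[0,0,0],[0,0,0],[0,0,0],[0,0,0],[0,0,0],[0,0,0],[0,0,0],[0,0,0],[0,0,0],[0,0,0]]}'
python3 - <<'E'
from h import *
b=grab('side');p,R,o=pose();q=proj(b,p);print(q,proj(b,[p[0],p[1],0]),o['ft_force'])
B=b['pixels'];cv2.imwrite('pics/z6.png',cv2.resize((255*(B[270:350,230:310]/255.)**.6).astype(np.uint8),(400,400),interpolation=cv2.INTER_CUBIC))
E
```

```text
t: 11.53
ee_pos: [0.4403, -0.1797, -0.0232]
tcp_rot: [0.526, -0.523, 0.474, -0.475]
ft_force: [-0.5, 0.4, -0.6]
grip_width: 0.002
t: 12.37
ee_pos: [0.4403, -0.1797, -0.026]
tcp_rot: [0.526, -0.523, 0.474, -0.475]
ft_force: [-0.3, -0.7, 0.2]
grip_width: -0.0
[269.94414419 330.36819488] [268.9839619  324.60912548] [ 0.06258784 -0.04628303  0.60174156]
```

View pics/z6.png

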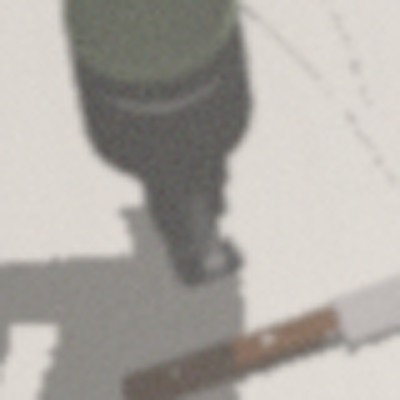

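Image 8 shows the fingertip at crop (215,280), just above the worktop, at a reported z of −0.026. I'll keep descending gently.

```bash
python3 -m crank '{"slide":[[0,0.15,0],[0,0.1,0],[0,0,0],[0,0,0],[0,0,0],[0,0,0],[0,0,0],[0,0,0],[0,0,0],[0,0,0]],"dr":[[0,0,0],[0,0,0],[0,0,0],[0,0,0],[0,0,0],[0,0,0],[0,0,0],[0,0,0],[0,0,0],[0,0,0]]}'; 
python3 -m crank '{"slide":[[0,0.15,0],[0,0.1,0],[0,0,0],[0,0,0],[0,0,0],[0,0,0],[0,0,0],[0,0,0],[0,0,0],[0,0,0]],"dr":[[0,0,0],[0,0,0],[0,0,0],[0,0,0],[0,0,0],[0,0,0],[0,0,0],[0,0,0],[0,0,0],[0,0,0]]}'
python3 -m crank '{"slide":[[0,0.15,0],[0,0.1,0],[0,0,0],[0,0,0],[0,0,0],[0,0,0],[0,0,0],[0,0,0],[0,0,0],[0,0,0]],"dr":[[0,0,0],[0,0,0],[0,0,0],[0,0,0],[0,0,0],[0,0,0],[0,0,0],[0,0,0],[0,0,0],[0,0,0]]}'
```

```text
t: 13.25
ee_pos: [0.4403, -0.1797, -0.0288]
tcp_rot: [0.526, -0.523, 0.474, -0.475]
ft_force: [-0.1, 0.1, -0.2]
grip_width: 0.005
t: 14.08
ee_pos: [0.4406, -0.1798, -0.0295]
tcp_rot: [0.526, -0.523, 0.473, -0.475]
ft_force: [-1.1, -0.3, 2.3]
grip_width: -0.003
t: 14.92
ee_pos: [0.4407, -0.1799, -0.0295]
tcp_rot: [0.526, -0.523, 0.473, -0.475]
ft_force: [-0.2, 0.2, 2.0]
grip_width: -0.004
```

The worktop contact came at reported z = −0.0292, so the true fingertips sit about 29 mm higher than the reading. I'll redo the grasp with that offset.

```bash
python3 -m crank '{"slide":[[0,-0.8,0],[0,-0.8,0],[0,-0.8,0],[0,-0.8,0],[0,-0.8,0],[1.1,-0.4,0],[1.1,0,0],[1.1,0,0],[1.1,0,0],[1.1,0,0]],"dr":[[0,0,0],[0,0,0],[0,0,0],[0,0,0],[0,0,0],[0,0,0],[0,0,0],[0,0,0],[0,0,0],[0,0,0]]}' 120
python3 -m crank '{"slide":[[0,0.6,0],[0,0.7,0],[0,0.7,0],[0,0.6,0],[0,0.5,0],[0,0.5,0],[0,0.4,0],[0,0,0],[0,0,0],[0,0,0]],"dr":[[0,0,0],[0,0,0],[0,0,0],[0,0,0],[0,0,0],[0,0,0],[0,0,0],[0,0,0],[0,0,0],[0,0,0]]}'
```

```text
t: 15.75
ee_pos: [0.4469, -0.239, 0.0205]
tcp_rot: [0.527, -0.524, 0.472, -0.475]
ft_force: [-0.1, -0.5, 0.7]
grip_width: 0.528
t: 16.58
ee_pos: [0.4451, -0.2401, -0.0272]
tcp_rot: [0.526, -0.524, 0.475, -0.473]
ft_force: [-0.0, -0.0, -0.4]
grip_width: 0.53
```

```bash
python3 -m crank '{"slide":[[-0.4,-0.1,0],[0,0,0],[0,0,0],[0,0,0],[0,0,0],[0,0,0],[0,0,0],[0,0,0],[0,0,0],[0,0,0]],"dr":[[0,0,0],[0,0,0],[0,0,0],[0,0,0],[0,0,0],[0,0,0],[0,0,0],[0,0,0],[0,0,0],[0,0,0]]}' 255 100
python3 - <<'E'
from h import *
p,R,o=pose();print(p,R.as_matrix().round(3),o['ft_force'],o['grip_width'])
E
```

```text
t: 17.42
ee_pos: [0.4454, -0.2359, -0.0246]
tcp_rot: [0.526, -0.524, 0.474, -0.474]
ft_force: [0.4, 0.5, 0.0]
grip_width: 0.148
[ 0.44537776 -0.23591739 -0.02462189] [[ 0.101  0.003  0.995]
 [-0.995  0.002  0.101]
 [-0.002 -1.     0.003]] [4.37295957e-01 4.60052529e-01 4.08600764e-04] 0.14801658344423127
```

Handle gripped (width 0.148). Next I lift and carry it to a pose in front of the notch.

```bash
python3 -m crank '{"slide":[[0,-0.5,0],[0,-0.8,0],[0,-1,0],[0,-1,0],[0,-1,0],[0,-1,0],[0,-1,0],[0,-1,0],[0,-0.5,0],[0,0,0]],"dr":[[0,0,0],[0,0,0],[0,0,0],[0,0,0],[0,0,0],[0,0,0],[0,0,0],[0,0,0],[0,0,0],[0,0,0]]}' - 120
python3 - <<'E'
from h import *
p,R,o=pose();print(p,o['grip_width'])
plan([.434,.113,.05],tool(np.radians(-87)),20)
E
```

```text
t: 18.25
ee_pos: [0.4453, -0.2363, 0.062]
tcp_rot: [0.526, -0.523, 0.473, -0.475]
ft_force: [0.1, -0.1, -1.2]
grip_width: 0.141
[ 0.44529019 -0.23628616  0.06198948] 0.14067691841430002
dr each [-0.0, 0.002, -0.0]
[[-1.74, 0.06, 0.12], [-1.74, 0.06, 0.12], [-1.74, 0.06, 0.11], [-1.74, 0.06, 0.11], [-1.74, 0.06, 0.11], [-1.74, 0.06, 0.1], [-1.74, 0.06, 0.1], [-1.74, 0.06, 0.1], [-1.74, 0.06, 0.09], [-1.75, 0.06, 0.09]]
[[-1.75, 0.06, 0.09], [-1.75, 0.06, 0.08], [-1.75, 0.06, 0.08], [-1.75, 0.06, 0.07], [-1.75, 0.06, 0.07], [-1.75, 0.06, 0.07], [-1.75, 0.06, 0.06], [-1.75, 0.06, 0.06], [-1.75, 0.06, 0.06], [-1.75, 0.06, 0.05]]
```

```bash
python3 -m crank '{"slide":[[-1.7,0.06,0.1],[-2.2,0.06,0.1],[-2.5,0.06,0.1],[-2.5,0.06,0.1],[-2.5,0.06,0.1],[-2.5,0.06,0.1],[-2.5,0.06,0.1],[-2.5,0.06,0.1],[-2.5,0.06,0.1],[-2.5,0.06,0.1]],"dr":[[0,0.003,0],[0,0.003,0],[0,0.003,0],[0,0.003,0],[0,0.003,0],[0,0.003,0],[0,0.003,0],[0,0.003,0],[0,0.003,0],[0,0.003,0]]}'
python3 -m crank '{"slide":[[-2.5,0,0.1],[-2.5,0,0.1],[-2.3,0,0.1],[-2,0,0.1],[-1.6,0,0.1],[0,0,0],[0,0,0],[0,0,0],[0,0,0],[0,0,0]],"dr":[[0,0.003,0],[0,0.003,0],[0,0,0],[0,0,0],[0,0,0],[0,0,0],[0,0,0],[0,0,0],[0,0,0],[0,0,0]]}'
python3 - <<'E'
from h import *
p,R,o=pose();print(p,R.as_matrix().round(3))
plan([.434,.113,.05],tool(np.radians(-87)),5)
a=grab('top','top1.png');b=grab('side','side1.png')
r=lambda f,x,y,w,h:cv2.resize(f['pixels'][y:y+h,x:x+w],(400,300),interpolation=cv2.INTER_CUBIC)
cv2.imwrite('pics/z7.png',np.hstack([r(a,215,165,100,75),r(b,260,165,100,75)]))
E
```

```text
t: 19.08
ee_pos: [0.4342, 0.0076, 0.0549]
tcp_rot: [0.516, -0.514, 0.483, -0.487]
ft_force: [-0.0, 0.4, -0.3]
grip_width: 0.14
t: 19.92
ee_pos: [0.4292, 0.1243, 0.0527]
tcp_rot: [-0.514, 0.515, -0.484, 0.486]
ft_force: [-0.3, 0.3, -1.5]
grip_width: 0.139
[0.4291899  0.12430112 0.05271043] [[ 0.059  0.001  0.998]
 [-0.998 -0.003  0.059]
 [ 0.003 -1.     0.001]]
dr each [-0.0, 0.001, 0.001]
[[0.23, 0.05, 0.08], [0.23, 0.05, 0.08], [0.23, 0.05, 0.08], [0.23, 0.05, 0.08], [0.23, 0.05, 0.08]]
```

View pics/z7.png

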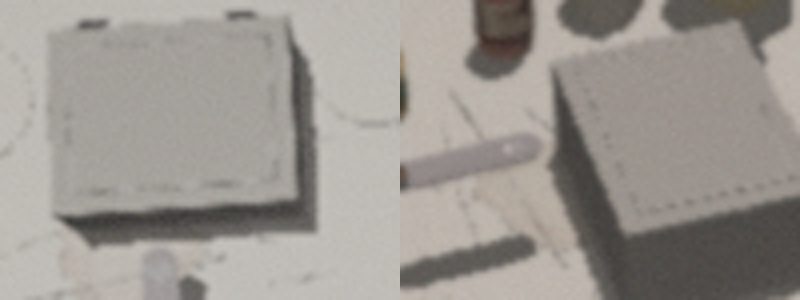

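Image 9 shows the blade tip in front of the tin: top view (255,227.5), side view (295.5,201). I'll triangulate it.

Run:
```python
from h import *
np.set_printoptions(precision=4,suppress=True)
a=grab('top');b=grab('side')
T=(255,227.5);S=(295.5,201.25)
print(tri(a,T,b,S)); 
for z in(.075,.084,.09): print(z,onz(a,*T,z),onz(b,*S,z))
m=np.array([.608,.1225,.0815])
print('notch',proj(a,m),proj(b,m))
# shoulder / blade axis in side view by mask: purple-ish light blade vs background, relative to tip
im=b['pixels'];p,R,o=pose()
# light lavender: b>g  
B=im.astype(int);mask=((B[...,0]-B[...,1])>4)&(B.mean(2)>110)
mask[:180]=0;mask[235:]=0;mask[:,:235]=0;mask[:,300:]=0
ys,xs=np.nonzero(mask)
if len(xs):
    for u in range(xs.min(),xs.max()+1,5): print(u,ys[xs==u].min() if (xs==u).any() else None, ys[xs==u].max() if (xs==u).any() else None)
```

```text
(array([0.5792, 0.1368, 0.0791]), np.float64(0.0034247696110465083))
0.075 [0.5781 0.1375 0.075 ] [0.5817 0.1412 0.075 ]
0.084 [0.5767 0.1361 0.084 ] [0.5801 0.132  0.084 ]
0.09 [0.5758 0.1352 0.09  ] [0.579  0.1258 0.09  ]
notch [259.8099 217.0299] [306.3438 202.3563]
```

The tip is at about (0.579, 0.1365, 0.08–0.084), consistent with the hand pose but not precise enough in height. I'll pitch slightly up, shift −14 mm in y and touch the lid's top edge with the blade to calibrate.

```bash
python3 -m crank '{"slide":[[0.3,-0.5,0],[0.3,-0.5,0],[0.3,-0.1,0],[0.3,0,0],[0.2,0,0],[0,0,0.9],[0,0,1],[0,0,1],[0,0,1],[0,0,0.2]],"dr":[[0.012,0,0],[0.012,0,0],[0.012,0,0],[0.012,0,0],[0.012,0,0],[0,0,0],[0,0,0],[0,0,0],[0,0,0],[0,0,0]]}'
python3 -m crank '{"slide":[[0,0,0],[0,0,0],[0,0.1,0],[0,0.1,0],[0,0.1,0],[0,0.1,0],[0,0.1,0],[0,0.1,0],[0,0,0],[0,0,0]],"dr":[[0,0,0],[0,0,0],[0,0,0],[0,0,0],[0,0,0],[0,0,0],[0,0,0],[0,0,0],[0,0,0],[0,0,0]]}'
python3 - <<'E'
from h import *
p,R,o=pose();print(p,R.as_matrix().round(3),o['wrist_torque'])
a=grab('top','top2.png');b=grab('side','side2.png')
E
```

```text
t: 20.95
ee_pos: [0.4755, 0.1109, 0.0689]
tcp_rot: [0.531, -0.496, 0.467, -0.503]
ft_force: [0.9, 0.0, -1.4]
grip_width: 0.139
t: 21.78
ee_pos: [0.4757, 0.111, 0.061]
tcp_rot: [0.531, -0.498, 0.468, -0.502]
ft_force: [-0.9, -0.0, -1.0]
grip_width: 0.145
[0.47566283 0.11104676 0.06102718] [[ 0.058  0.067  0.996]
 [-0.998  0.001  0.058]
 [ 0.003 -0.998  0.067]] [-0.02843931  0.0895362  -0.05081136]
```

```bash
python3 -m crank '{"slide":[[0,0.2,0],[0,0.2,0],[0,0.2,0],[0,0.1,0],[0,0,0],[0,0,0],[0,0,0],[0,0,0],[0,0,0],[0,0,0]],"dr":[[0,0,0],[0,0,0],[0,0,0],[0,0,0],[0,0,0],[0,0,0],[0,0,0],[0,0,0],[0,0,0],[0,0,0]]}'
python3 -c "
from h import *
p,R,o=pose();print(p,o['wrist_torque'])"
python3 -m crank '{"slide":[[0,0.1,0],[0,0.1,0],[0,0,0],[0,0,0],[0,0,0],[0,0,0],[0,0,0],[0,0,0],[0,0,0],[0,0,0]],"dr":[[0,0,0],[0,0,0],[0,0,0],[0,0,0],[0,0,0],[0,0,0],[0,0,0],[0,0,0],[0,0,0],[0,0,0]]}'
python3 -c "
from h import *
p,R,o=pose();print(p,o['wrist_torque'])"
python3 -m crank '{"slide":[[0,0.1,0],[0,0.1,0],[0,0,0],[0,0,0],[0,0,0],[0,0,0],[0,0,0],[0,0,0],[0,0,0],[0,0,0]],"dr":[[0,0,0],[0,0,0],[0,0,0],[0,0,0],[0,0,0],[0,0,0],[0,0,0],[0,0,0],[0,0,0],[0,0,0]]}'
python3 -c "
from h import *
p,R,o=pose();print(p,o['wrist_torque'])"
```

```text
t: 22.72
ee_pos: [0.4765, 0.1111, 0.0535]
tcp_rot: [0.531, -0.497, 0.468, -0.502]
ft_force: [-0.8, 0.1, -0.8]
grip_width: 0.137
[0.47647043 0.11110143 0.05345215] [0.00384211 0.01664274 0.01376118]
t: 23.55
ee_pos: [0.4767, 0.1111, 0.0514]
tcp_rot: [0.531, -0.497, 0.468, -0.502]
ft_force: [0.4, -0.1, -0.1]
grip_width: 0.137
[0.47673915 0.11111313 0.0514276 ] [0.03947213 0.06530066 0.01950694]
t: 24.38
ee_pos: [0.4769, 0.1111, 0.0492]
tcp_rot: [0.531, -0.497, 0.468, -0.502]
ft_force: [0.1, -0.0, -0.7]
grip_width: 0.139
[0.47687878 0.11110998 0.04916319] [-0.00151514  0.12051496  0.0348054 ]
```

```bash
python3 -m crank '{"slide":[[0,0.1,0],[0,0.1,0],[0,0,0],[0,0,0],[0,0,0],[0,0,0],[0,0,0],[0,0,0],[0,0,0],[0,0,0]],"dr":[[0,0,0],[0,0,0],[0,0,0],[0,0,0],[0,0,0],[0,0,0],[0,0,0],[0,0,0],[0,0,0],[0,0,0]]}'
python3 -c "
from h import *
p,R,o=pose();print(p,o['wrist_torque'])"
python3 -m crank '{"slide":[[0,0.1,0],[0,0.1,0],[0,0,0],[0,0,0],[0,0,0],[0,0,0],[0,0,0],[0,0,0],[0,0,0],[0,0,0]],"dr":[[0,0,0],[0,0,0],[0,0,0],[0,0,0],[0,0,0],[0,0,0],[0,0,0],[0,0,0],[0,0,0],[0,0,0]]}'
python3 -c "
from h import *
p,R,o=pose();print(p,R.as_matrix()[2],o['wrist_torque'])
a=grab('top','top3.png');b=grab('side','side3.png')"
```

```text
t: 25.22
ee_pos: [0.4772, 0.1112, 0.0472]
tcp_rot: [0.531, -0.497, 0.468, -0.502]
ft_force: [-0.0, 0.7, 0.3]
grip_width: 0.142
[0.47721314 0.11116838 0.04723182] [-0.02602735  0.03651907 -0.03275289]
t: 26.05
ee_pos: [0.4775, 0.1112, 0.0456]
tcp_rot: [0.531, -0.497, 0.468, -0.502]
ft_force: [-1.8, 0.3, 0.7]
grip_width: 0.141
[0.47746509 0.11120641 0.04556862] [ 0.00255364 -0.9976018   0.06916741] [ 0.03812747 -0.01080995  0.01601602]
```

```bash
python3 -m crank '{"slide":[[0,0.1,0],[0,0.1,0],[0,0,0],[0,0,0],[0,0,0],[0,0,0],[0,0,0],[0,0,0],[0,0,0],[0,0,0]],"dr":[[0,0,0],[0,0,0],[0,0,0],[0,0,0],[0,0,0],[0,0,0],[0,0,0],[0,0,0],[0,0,0],[0,0,0]]}'
python3 -c "
from h import *
p,R,o=pose();print(p,R.as_matrix()[2],o['wrist_torque'])
a=grab('top');b=grab('side')
r=lambda f,x,y,w,h:cv2.resize(f['pixels'][y:y+h,x:x+w],(400,400),interpolation=cv2.INTER_CUBIC)
cv2.imwrite('pics/z8.png',np.hstack([r(a,225,180,60,60),r(b,280,170,60,60)]))"
```

```text
t: 26.98
ee_pos: [0.4777, 0.1113, 0.0439]
tcp_rot: [0.531, -0.497, 0.467, -0.503]
ft_force: [-2.1, -0.1, 2.2]
grip_width: 0.14
[0.47768962 0.11125224 0.04388467] [ 0.00241319 -0.99755039  0.06990991] [ 0.00070822 -0.06236506 -0.00674158]
```

View pics/z8.png

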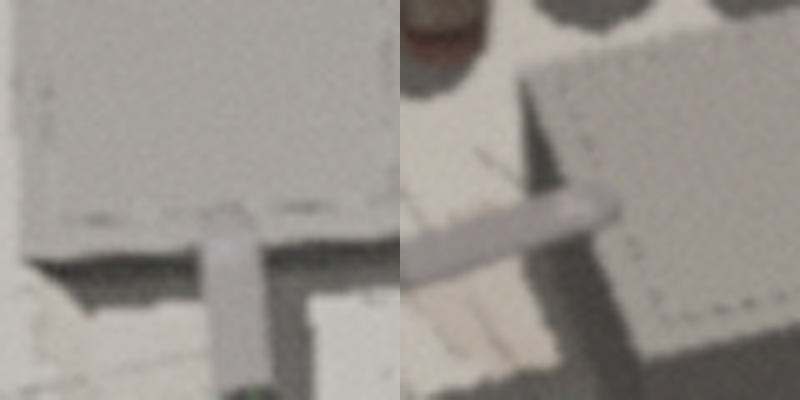

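Image 10 shows the blade resting on the lid's front edge, overlapping about 17 mm and about 4 mm right of the middle. The force confirms contact at ee z ≈ 0.046. I'll back off, level the blade, move it left 3–4 mm and set its height relative to that touch.

```bash
python3 -m crank '{"slide":[[0,-0.4,0],[0,-0.4,0],[0,-0.05,-0.9],[0,-0.05,-1],[-0.05,-0.05,-1.1],[-0.1,0,0],[-0.1,0,0],[-0.1,0,0],[0,0,0],[0,0,0]],"dr":[[0,0,0],[0,0,0],[0,0,0],[0,0,0],[0,0,0],[-0.027,0,0],[-0.027,0,0],[-0.027,0,0],[0,0,0],[0,0,0]]}'
python3 - <<'E'
from h import *
p,R,o=pose();print(p,R.as_matrix().round(3)[2],R.as_matrix().round(3)[:,2],o['ft_force'])
plan([.448,.1125,.049],tool(np.radians(-87),-.01),3)
E
```

```text
t: 27.92
ee_pos: [0.4351, 0.1119, 0.0502]
tcp_rot: [-0.508, 0.521, -0.49, 0.481]
ft_force: [0.4, -0.3, 0.2]
grip_width: 0.14
[0.43510413 0.11185431 0.05021133] [ 0.004 -1.    -0.023] [ 0.998  0.058 -0.023] [ 0.37106166 -0.34506665  0.21669068]
dr each [0.004, 0.002, 0.001]
[[0.0, 0.03, 0.43], [0.0, 0.03, 0.43], [0.0, 0.03, 0.43]]
```

```bash
python3 -m crank '{"slide":[[0,0.07,0.1],[0,0,0.4],[0,0,0.4],[0,0,0.4],[0,0,0.4],[0,0,0.4],[0,0,0.4],[0,0,0.4],[0,0,0.2],[0,0,0]],"dr":[[0.01,0,0],[0,0,0],[0,0,0],[0,0,0],[0,0,0],[0,0,0],[0,0,0],[0,0,0],[0,0,0],[0,0,0]]}'
python3 - <<'E'
from h import *
p,R,o=pose();print(p,R.as_matrix().round(3)[:,2],o['ft_force'],o['wrist_torque'])
E
```

```text
t: 28.75
ee_pos: [0.463, 0.1128, 0.048]
tcp_rot: [-0.508, 0.521, -0.489, 0.481]
ft_force: [-0.7, -0.8, 1.4]
grip_width: 0.142
[0.46300311 0.11281495 0.04796279] [ 0.998  0.058 -0.02 ] [-0.68428181 -0.82944491  1.37188366] [-0.05104301 -0.10267886 -0.00759541]
```

```bash
python3 -m crank '{"slide":[[0,-0.07,0],[0,-0.05,0],[0,0,0.3],[0,0,0.3],[0,0,0.3],[0,0,0.2],[0,0,0],[0,0,0],[0,0,0],[0,0,0]],"dr":[[0,0,0],[0,0,0],[0,0,0],[0,0,0],[0,0,0],[0,0,0],[0,0,0],[0,0,0],[0,0,0],[0,0,0]]}'
python3 - <<'E'
from h import *
p,R,o=pose();print(p,R.as_matrix().round(3)[:,2],o['ft_force'],o['wrist_torque'])
a=grab('top','top4.png');b=grab('side','side4.png')
E
```

```text
t: 29.58
ee_pos: [0.4765, 0.1137, 0.0493]
tcp_rot: [-0.508, 0.52, -0.488, 0.482]
ft_force: [0.0, -0.9, -0.6]
grip_width: 0.138
[0.47651348 0.11367996 0.04933258] [ 0.998  0.058 -0.018] [ 0.00415214 -0.94872827 -0.64071486] [-0.00558061 -0.02339733 -0.02817188]
```

The tip is about 19 mm past the face with no resistance, so it is in the notch. I'll go 27 mm deeper.

```bash
python3 -m crank '{"slide":[[0,0,0.3],[0,0,0.4],[0,0,0.4],[0,0,0.4],[0,0,0.4],[0,0,0.4],[0,0,0.4],[0,0,0],[0,0,0],[0,0,0]],"dr":[[0,0,0],[0,0,0],[0,0,0],[0,0,0],[0,0,0],[0,0,0],[0,0,0],[0,0,0],[0,0,0],[0,0,0]]}'
python3 - <<'E'
from h import *
p,R,o=pose();print(p,R.as_matrix().round(3)[:,2],o['ft_force'],o['wrist_torque'])
a=grab('top');b=grab('side')
r=lambda f,x,y,w,h:cv2.resize(f['pixels'][y:y+h,x:x+w],(400,400),interpolation=cv2.INTER_CUBIC)
cv2.imwrite('pics/z9.png',np.hstack([r(a,225,180,60,60),r(b,280,170,60,60)]))
E
```

```text
t: 30.52
ee_pos: [0.507, 0.1155, 0.0489]
tcp_rot: [-0.509, 0.52, -0.488, 0.482]
ft_force: [0.1, 0.2, 0.4]
grip_width: 0.139
[0.50703947 0.11551953 0.04889187] [ 0.998  0.058 -0.018] [0.05554394 0.24733911 0.43609417] [ 0.02510842 -0.03684471 -0.02633132]
```

View pics/z9.png

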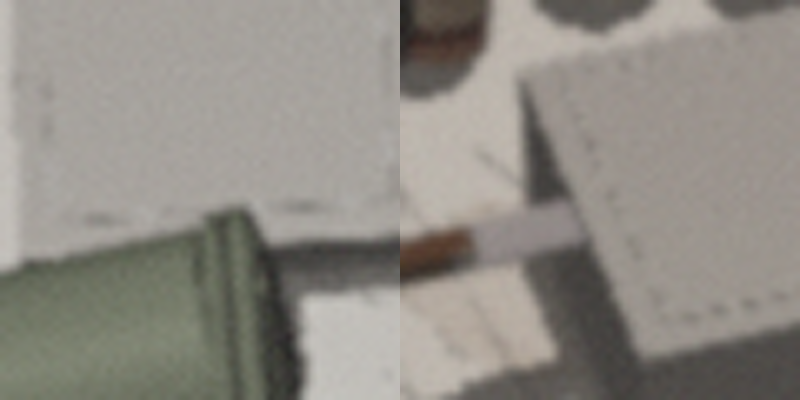

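Image 11 shows the blade in the notch, with the handle in line with it. I'll lever about the notch floor.

```bash
python3 -m crank '{"slide":[[0,0.15,0],[0,0.3,0.09],[0,0.3,0.09],[0,0.3,0.09],[0,0.3,0.09],[0,0.3,0.09],[0,0.3,0.09],[0,0.3,0.09],[0,0,0],[0,0,0]],"dr":[[0,0,0],[0.03,0,0],[0.03,0,0],[0.03,0,0],[0.03,0,0],[0.03,0,0],[0.03,0,0],[0.03,0,0],[0,0,0],[0,0,0]]}'
python3 - <<'E'
from h import *
p,R,o=pose();print(p,R.as_matrix().round(3)[:,2],o['ft_force'],o['wrist_torque'])
b=grab('side','side5.png')
E
```

```text
t: 31.45
ee_pos: [0.5143, 0.1159, 0.0289]
tcp_rot: [0.563, -0.461, 0.432, -0.533]
ft_force: [2.1, 0.4, -0.2]
grip_width: 0.135
[0.51429395 0.11586071 0.02889007] [0.978 0.058 0.202] [ 2.07118381  0.41671734 -0.19619634] [-0.03762356  0.02214365 -0.03170978]
```

Run:
```python
from h import *
b=grab('side','side5b.png')
g=lambda n:cv2.cvtColor(cv2.imread('pics/'+n),cv2.COLOR_BGR2GRAY).astype(np.float32)
A,B,C=g('side0.png'),g('side4.png'),g('side5b.png')
for nm,(x,y,w,h) in dict(FR=(305,208,30,26),BR=(350,200,30,24),FL=(290,172,24,20)).items():
    W=cv2.createHanningWindow((w,h),cv2.CV_32F)
    for I in(A,C): print(nm,cv2.phaseCorrelate(B[y:y+h,x:x+w],I[y:y+h,x:x+w],W))
m=lambda th:np.array([.748-.14*np.cos(th)*.9986,.038,.088+.14*np.sin(th)])
print([proj(b,m(t)).round(1) for t in(0,.05,.1)])
```

```text
FR ((-0.0939760000000689, 0.5130837275671993), 0.960708452154089)
FR ((0.24312550104657582, -1.094856157631181), 0.8652995097784348)
BR ((-0.0461652344763781, 0.20512776064908067), 0.993180415365431)
BR ((0.259961951635189, -0.5123189868265712), 0.72151577340232)
FL ((-0.158969641704223, -0.06264043320320312), 1.0223451058069866)
FL ((-0.16871928052200325, -2.000842927204749), 0.6621448179086049)
[array([313.9, 222.4]), array([313.9, 220.5]), array([314.1, 218.6])]
```

```bash
python3 -m crank '{"slide":[[0,0.3,0.09],[0,0.3,0.09],[0,0.3,0.09],[0,0.25,0],[0,0.2,0],[0,0.1,0],[0,0.1,0],[0,0.1,0],[0,0.1,0],[0,0.1,0]],"dr":[[0.03,0,0],[0.03,0,0],[0.03,0,0],[0,0,0],[0,0,0],[0,0,0],[0,0,0],[0,0,0],[0,0,0],[0,0,0]]}'
python3 - <<'E'
from h import *
p,R,o=pose();print(p,R.as_matrix().round(3)[:,2],o['ft_force'],o['wrist_torque'])
b=grab('side','side6.png')
g=lambda n:cv2.cvtColor(cv2.imread('pics/'+n),cv2.COLOR_BGR2GRAY).astype(np.float32)
B,C=g('side4.png'),g('side6.png')
for nm,(x,y,w,h) in dict(FR=(305,208,30,26),FL=(290,172,24,20)).items():
    W=cv2.createHanningWindow((w,h),cv2.CV_32F); print(nm,cv2.phaseCorrelate(B[y:y+h,x:x+w],C[y:y+h,x:x+w],W))
E
```

```text
t: 32.38
ee_pos: [0.5219, 0.1159, 0.0135]
tcp_rot: [0.581, -0.436, 0.409, -0.552]
ft_force: [-8.5, 0.5, 8.8]
grip_width: 0.139
[0.52189415 0.11592918 0.0134957 ] [0.957 0.056 0.285] [-8.53866055  0.51202798  8.75479526] [0.04863547 0.08412416 0.12240581]
FR ((-0.16536071465634805, -4.803488769425652), 0.3725189220758132)
FL ((0.43631370547410775, -0.1990248866467681), 0.8116181999444961)
```

Levered: the lid is up about 0.1 rad, with about 9 N of contact held for several rows. Next I lift and swing the lid with the tip on its underside.

```bash
python3 -m crank '{"slide":[[0,-0.75,-0.4],[0,-0.75,-0.4],[0,-0.87,0.57],[0,-0.87,0.57],[0,-0.72,0.73],[0,-0.72,0.73],[0,-0.57,0.9],[0,-0.57,0.9],[0,-0.4,0.95],[0,-0.4,0.95]],"dr":[[0,0,0],[0,0,0],[0,0,0],[0,0,0],[0,0,0],[0,0,0],[0,0,0],[0,0,0],[0,0,0],[0,0,0]]}'
python3 - <<'E'
from h import *
p,R,o=pose();M=R.as_matrix();print(p,M.round(3)[:,2],o['ft_force'],o['wrist_torque'])
print('tip',p+.151*M[:,2]-.034*M[:,1])
b=grab('side','side7.png');a=grab('top','top7.png')
E
```

```text
t: 33.27
ee_pos: [0.5451, 0.1162, 0.0908]
tcp_rot: [0.574, -0.446, 0.417, -0.546]
ft_force: [-1.3, -0.2, -1.0]
grip_width: 0.14
[0.54505665 0.11619874 0.09084475] [0.965 0.057 0.255] [-1.31780865 -0.20498549 -0.9912654 ] [-0.001851    0.50316216 -0.02293115]
tip [0.68217478 0.12455828 0.16215911]
```

```bash
python3 -m crank '{"slide":[[0,-0.4,1.07],[0,-0.4,1.07],[0,-0.4,1.07],[0,0.03,1.0],[0,0.03,1.0],[0,0.15,1.0],[0,0.15,1.0],[0,0.25,0.75],[0,0.25,0.75],[0,0.2,0.6]],"dr":[[0,0,0],[0,0,0],[0,0,0],[0,0,0],[0,0,0],[0,0,0],[0,0,0],[0,0,0],[0,0,0],[0,0,0]]}'
python3 - <<'E'
from h import *
p,R,o=pose();M=R.as_matrix();print(p,M.round(3)[:,2],o['ft_force'],o['wrist_torque'])
print('tip',p+.151*M[:,2]-.034*M[:,1])
b=grab('side','side8.png');a=grab('top','top8.png')
E
```

```text
t: 34.2
ee_pos: [0.6349, 0.1209, 0.1127]
tcp_rot: [0.571, -0.449, 0.419, -0.544]
ft_force: [-0.5, 0.5, -0.9]
grip_width: 0.14
[0.63494117 0.12093064 0.1127145 ] [0.968 0.056 0.245] [-0.53386453  0.46669563 -0.92229787] [-0.05510104  0.15267225  0.04517108]
tip [0.77272114 0.12928359 0.18274241]
```

```bash
python3 -m crank '{"slide":[[0,0,0.4],[0,0,0.4],[0,0,0.2],[0,0,0],[0,0,0],[0,0,0],[0,0,0],[0,0,0],[0,0,0],[0,0,0]],"dr":[[0,0,0],[0,0,0],[0,0,0],[0,0,0],[0,0,0],[0,0,0],[0,0,0],[0,0,0],[0,0,0],[0,0,0]]}'
python3 - <<'E'
from h import *
p,R,o=pose();M=R.as_matrix();print(p,o['ft_force'],o['wrist_torque'])
b=grab('side','side9.png');a=grab('top','top9.png')
B=b['pixels'][130:280,240:440];A=a['pixels'][100:250,170:370]
cv2.imwrite('pics/z10.png',np.hstack([cv2.resize(A,(400,300)),cv2.resize(B,(400,300))]))
m=lambda th,y:np.array([.748-.14*np.cos(th),y,.086+.14*np.sin(th)])
for th in(1.2,1.7,1.85): print(th,(proj(b,m(th,.038))-[240,130])*2,(proj(a,m(th,.038))-[170,100])*2,(proj(a,m(th,.22))-[170,100])*2)
E
```

```text
t: 35.13
ee_pos: [0.6363, 0.1206, 0.1118]
tcp_rot: [0.567, -0.455, 0.424, -0.541]
ft_force: [-1.8, -0.0, -0.6]
grip_width: 0.144
[0.63625396 0.12055942 0.11184426] [-1.80771615 -0.0109583  -0.62945784] [-0.04313938  0.24464925  0.00928326]
1.2 [216.27180732  98.05495354] [229.01867579 149.6263695 ] [ 93.06354305 152.21209185]
1.7 [270.27039097  82.9808074 ] [228.29267466  98.05674958] [ 92.64462453 100.76599275]
1.85 [285.8770082   82.72002196] [228.50712985  84.40429421] [93.70637889 87.13062765]
```

View pics/z10.png

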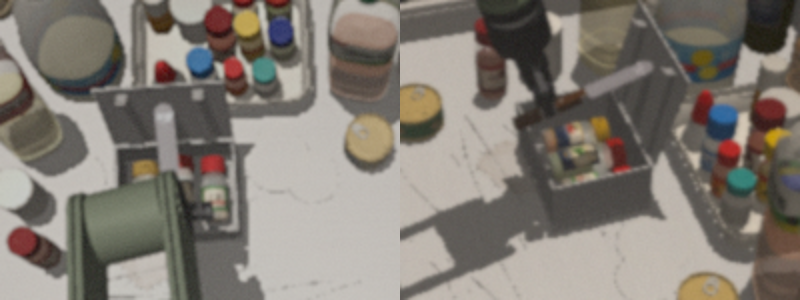

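Image 12, the last one, shows the lid standing open. Its top edge is at row ~88 in the top crop, matching 1.85 rad, and the arm stalled against the stop. Next I retract and lay the knife down on free worktop.

Run:
```python
from h import *
plan([.44,.07,.13],tool(np.radians(-87),0.24),10)
plan([.44,-.14,.04],tool(np.radians(-87),0.003),20,start=(np.array([.44,.07,.13]),tool(np.radians(-87),0.24)))
```

```text
dr each [0.001, 0.001, 0.001]
[[0.4, -0.63, -1.89], [0.4, -0.63, -1.89], [0.4, -0.63, -1.89], [0.4, -0.63, -1.89], [0.4, -0.63, -1.89], [0.4, -0.64, -1.89], [0.41, -0.64, -1.89], [0.41, -0.64, -1.89], [0.41, -0.64, -1.89], [0.41, -0.65, -1.89]]
dr each [-0.012, 0.0, 0.0]
[[1.05, 0.42, -0.16], [1.05, 0.43, -0.16], [1.05, 0.43, -0.15], [1.05, 0.43, -0.14], [1.05, 0.43, -0.14], [1.05, 0.43, -0.13], [1.05, 0.43, -0.13], [1.05, 0.44, -0.12], [1.05, 0.44, -0.12], [1.05, 0.44, -0.11]]
[[1.05, 0.44, -0.11], [1.05, 0.44, -0.1], [1.05, 0.44, -0.1], [1.05, 0.44, -0.09], [1.05, 0.44, -0.09], [1.05, 0.45, -0.08], [1.05, 0.45, -0.08], [1.05, 0.45, -0.07], [1.05, 0.45, -0.07], [1.05, 0.45, -0.06]]
```

```bash
python3 -m crank '{"slide":[[0,-0.4,-1.2],[0.2,-0.6,-1.9],[0.4,-0.6,-1.9],[0.4,-0.6,-1.9],[0.4,-0.6,-1.9],[0.4,-0.6,-1.9],[0.4,-0.6,-1.9],[0.4,-0.6,-1.9],[0.4,-0.6,-1.9],[0.4,-0.6,-1.9]],"dr":[[0,0,0],[0,0,0],[0,0,0],[0,0,0],[0,0,0],[0,0,0],[0,0,0],[0,0,0],[0,0,0],[0,0,0]]}'
python3 -m crank '{"slide":[[1,0.2,-0.2],[1.2,0.2,-0.2],[1.2,0.2,-0.2],[1.2,0.2,-0.1],[1.2,0.2,-0.1],[1.2,0.3,-0.1],[1.2,0.4,-0.1],[1.2,0.4,-0.1],[1.2,0.4,-0.1],[1.2,0.4,-0.1]],"dr":[[-0.024,0,0],[-0.024,0,0],[-0.024,0,0],[-0.024,0,0],[-0.024,0,0],[-0.024,0,0],[-0.024,0,0],[-0.024,0,0],[-0.024,0,0],[-0.024,0,0]]}'
python3 - <<'E'
from h import *
p,R,o=pose();print(p,R.as_matrix().round(3))
plan([.43,-.14,.03],tool(np.radians(-87),0.003),10)
E
```

```text
t: 36.07
ee_pos: [0.4497, 0.076, 0.127]
tcp_rot: [0.571, -0.449, 0.42, -0.544]
ft_force: [0.4, -0.2, -1.1]
grip_width: 0.144
t: 36.9
ee_pos: [0.4484, -0.0479, 0.1004]
tcp_rot: [0.516, -0.514, 0.479, -0.491]
ft_force: [0.1, 0.6, -0.8]
grip_width: 0.143
[ 0.44838132 -0.04786941  0.10043246] [[ 0.06   0.014  0.998]
 [-0.998 -0.01   0.06 ]
 [ 0.011 -1.     0.014]]
dr each [-0.001, 0.001, 0.001]
[[0.9, 0.71, -0.25], [0.9, 0.71, -0.25], [0.9, 0.71, -0.25], [0.9, 0.71, -0.24], [0.9, 0.71, -0.24], [0.91, 0.71, -0.24], [0.91, 0.71, -0.24], [0.91, 0.71, -0.24], [0.91, 0.71, -0.24], [0.91, 0.71, -0.23]]
```

```bash
python3 -m crank '{"slide":[[0.9,0.7,-0.1],[0.9,0.7,-0.1],[0.9,0.8,-0.1],[0.9,0.9,-0.1],[0.9,0.9,-0.1],[0.9,0.9,-0.1],[0.9,0.9,0],[0.9,0.8,0],[0.5,0.6,0],[0,0,0]],"dr":[[-0.001,0,0.001],[-0.001,0,0.001],[-0.001,0,0.001],[-0.001,0,0.001],[-0.001,0,0.001],[-0.001,0,0.001],[-0.001,0,0.001],[-0.001,0,0.001],[-0.001,0,0.001],[-0.001,0,0.001]]}'
python3 - <<'E'
from h import *
p,R,o=pose();print(p,R.as_matrix().round(3),o['ft_force'],o['grip_width'])
a=grab('top','top10.png');b=grab('side','side10.png')
# expected vs seen blade tip in side/top: light lavender pixels right of handle
M=R.as_matrix(); tip=p+.149*M[:,2]-.0325*M[:,1]; sh=p+.054*M[:,2]-.034*M[:,1]
print('expect tip',tip,proj(a,tip),proj(b,tip),'shoulder',proj(b,sh))
np.set_printoptions(linewidth=200)
u,v=proj(b,tip).astype(int); g=b['pixels'].astype(int)
print((g[v-8:v+9,u-10:u+8,0]-g[v-8:v+9,u-10:u+8,2]))
E
```

```text
t: 37.73
ee_pos: [0.4492, -0.1344, 0.0209]
tcp_rot: [0.516, -0.513, 0.483, -0.487]
ft_force: [0.3, 0.3, -0.7]
grip_width: 0.141
[ 0.44917265 -0.13444233  0.0208546 ] [[ 0.059  0.007  0.998]
 [-0.998 -0.     0.059]
 [ 0.001 -1.     0.007]] [ 0.31989584  0.29309687 -0.67628292] 0.141145625106074
expect tip [ 0.59769653 -0.1257074   0.05434499] [343.97057645 220.54018821] [326.46767735 279.66747337] shoulder [288.85908137 289.56408675]
[[-16 -18 -16 -15 -15 -17 -19 -19 -17 -18 -17 -16 -17 -17 -17 -17 -19 -17]
 [-16 -18 -17 -17 -17 -18 -19 -16 -18 -16 -18 -17 -16 -16 -20 -17 -18 -16]
 [-15 -20 -17 -16 -16 -18 -18 -18 -18 -18 -15 -16 -16 -16 -16 -18 -19 -18]
 [-18 -17 -16 -18 -18 -15 -17 -15 -17 -15 -17 -16 -18 -14 -17 -18 -18 -17]
 [-17 -16 -18 -16 -16 -13 -16 -16 -16 -15 -16 -18 -16 -15 -14 -17 -19 -17]
 [-16 -15 -15 -15 -13 -13 -12 -12 -11 -16 -17 -14 -16 -15 -18 -16 -18 -17]
 [-13 -14 -12 -12 -11 -11 -11  -9 -11 -13 -14 -15 -16 -16 -16 -16 -17 -16]
 [-11 -12 -12 -10 -10 -12 -10 -11 -10 -12 -10 -15 -14 -17 -15 -17 -16 -17]
 [ -9  -9 -11 -12 -10 -12  -9 -11  -9 -10 -12 -12 -14 -16 -16 -18 -18 -16]
 [-10 -13 -10 -10 -10 -10 -11 -10 -11 -11 -13 -13 -17 -14 -18 -16 -16 -17]
 [ -9 -12 -10 -11 -11 -12 -10  -8  -9 -10 -12 -13 -15 -16 -15 -16 -18 -15]
 [ -9  -8 -11 -11 -10 -11 -11  -9  -9 -10 -11 -16 -17 -16 -16 -14 -16 -14]
 [-10 -11  -9 -10 -11 -11 -11 -12 -13 -11 -12 -15 -17 -17 -14 -16 -17 -17]
 [ -9  -9 -10 -11 -12 -11 -11 -12 -13 -14 -12 -18 -18 -17 -16 -17 -18 -16]
 [-10 -10 -11 -10 -11 -11 -14 -17 -16 -17 -15 -16 -16 -18 -16 -17 -15 -16]
 [-11 -11 -12 -16 -17 -14 -18 -18 -17 -15 -14 -17 -17 -18 -18 -16 -17 -16]
 [-16 -15 -17 -17 -15 -16 -17 -18 -18 -19 -17 -17 -17 -18 -17 -16 -16 -17]]
```

The blade tip appears within 1 px of the expected place, so the knife hasn't slipped in the grip. I'll lower it now.

```bash
python3 -m crank '{"slide":[[0,0.6,0],[0,0.8,0],[0,0.8,0],[0,0.7,0],[0,0.6,0],[0,0.4,0],[0,0.2,0],[0,0,0],[0,0,0],[0,0,0]],"dr":[[-0.003,0,0],[-0.003,0,0],[0,0,0],[0,0,0],[0,0,0],[0,0,0],[0,0,0],[0,0,0],[0,0,0],[0,0,0]]}'
python3 -m crank '{"slide":[[0,0.1,0],[0,0.1,0],[0,0,0],[0,0,0],[0,0,0],[0,0,0],[0,0,0],[0,0,0],[0,0,0],[0,0,0]],"dr":[[0,0,0],[0,0,0],[0,0,0],[0,0,0],[0,0,0],[0,0,0],[0,0,0],[0,0,0],[0,0,0],[0,0,0]]}'
```

```text
t: 38.67
ee_pos: [0.4511, -0.1322, -0.0226]
tcp_rot: [0.516, -0.515, 0.483, -0.485]
ft_force: [-0.2, -0.0, -0.5]
grip_width: 0.142
t: 39.5
ee_pos: [0.4521, -0.1326, -0.0235]
tcp_rot: [0.516, -0.514, 0.482, -0.487]
ft_force: [-0.4, 0.3, -0.5]
grip_width: 0.139
```

```bash
python3 -m crank '{"slide":[[0,0.05,0],[0,0,0],[0,0,0],[0,0,0],[0,0,0],[0,0,0],[0,0,0],[0,0,0],[0,0,0],[0,0,0]],"dr":[[0,0,0],[0,0,0],[0,0,0],[0,0,0],[0,0,0],[0,0,0],[0,0,0],[0,0,0],[0,0,0],[0,0,0]]}' 120 20
python3 -m crank '{"slide":[[0,-0.3,0],[0,-0.8,0],[0,-1,0],[0,-1.2,0],[0,-1.5,0],[0,-1.5,0],[0,-1.5,0],[0,-1.5,0],[0,-1.5,0],[0,-1,0]],"dr":[[0,0,0],[0,0,0],[0,0,0],[0,0,0],[0,0,0],[0,0,0],[0,0,0],[0,0,0],[0,0,0],[0,0,0]]}'
python3 -m crank '{"slide":[[2,0,-2],[2.5,0,-2],[2.5,0,-1],[2.5,0,-1],[2.5,0,0],[2.5,0,0],[2,0,0],[1,0,0],[0,0,0],[0,0,0]],"dr":[[0,0,0],[0,0,0],[0,0,0],[0,0,0],[0,0,0],[0,0,0],[0,0,0],[0,0,0],[0,0,0],[0,0,0]]}'
python3 - <<'E'
from h import *
np.set_printoptions(precision=4,suppress=True)
a=grab('top','top11.png');b=grab('side','side11.png')
def rod(f,t0):
    im=f['pixels'];hsv=cv2.cvtColor(im,cv2.COLOR_BGR2HSV)
    m=cv2.inRange(hsv,(0,80,20),(20,255,140))
    k=np.zeros_like(m);c=proj(f,[.45,-.13,.01]).astype(int);k[c[1]-30:c[1]+30,c[0]-35:c[0]+35]=255;m&=k
    n,l,s,ce=cv2.connectedComponentsWithStats(m);i=1+np.argmax(s[1:,4]);ys,xs=np.nonzero(l==i)
    P=np.c_[xs,ys].astype(float);c=P.mean(0);u=np.linalg.svd(P-c)[2][0];t=(P-c)@u
    return s[i],c+u*t.min(),c+u*t.max()
for f in(a,b):
    s,e1,e2=rod(f,0);print(s,e1,e2,onz(f,*e1,.012),onz(f,*e2,.012))
A=cv2.cvtColor(a['pixels'],cv2.COLOR_BGR2GRAY).astype(int);A9=cv2.cvtColor(cv2.imread('pics/top9.png'),cv2.COLOR_BGR2GRAY).astype(int)
print('lid area change top',np.abs(A[138:165,222:282]-A9[138:165,222:282]).mean())
print('others vs start',[ (n,np.abs(A[y-20:y+20,x-20:x+20]-cv2.imread('pics/top0.png',0).astype(int)[y-20:y+20,x-20:x+20]).mean().round(1)) for n,x,y in(('jar',186,224),('low',202,268),('tall',354,170),('spoon',452,240))])
o=robot.observe();print(o['t'],o['ee_pos'],o['ft_force'])
E
```

```text
t: 40.33
ee_pos: [0.4527, -0.1328, -0.0237]
tcp_rot: [0.517, -0.514, 0.482, -0.487]
ft_force: [0.2, -1.0, 0.0]
grip_width: 0.527
t: 41.17
ee_pos: [0.4497, -0.1319, 0.1025]
tcp_rot: [0.516, -0.515, 0.483, -0.486]
ft_force: [-0.1, -0.1, 0.1]
grip_width: 0.532
t: 42.0
ee_pos: [0.4009, -0.3175, 0.114]
tcp_rot: [0.518, -0.513, 0.477, -0.49]
ft_force: [0.6, -0.2, -0.2]
grip_width: 0.528Traceback (most recent call last):
  File "<stdin>", line 12, in <module>
  File "<stdin>", line 8, in rod
    return _wrapfunc(a, 'argmax', axis=axis, out=out, **kwds)
    return bound(*args, **kwds)
ValueError: attempt to get argmax of an empty sequence
```

```bash
cat > chk.py <<'E'
from h import *
np.set_printoptions(precision=4,suppress=True)
a=grab('top','top12.png');b=grab('side','side12.png')
for n,f in(('top',a),('side',b)):
    im=f['pixels'].astype(int);m=(((im[...,2]-im[...,0])>28)&(im.mean(2)<125)).astype(np.uint8)
    k=np.zeros_like(m);c=proj(f,[.45,-.13,.01]).astype(int);k[c[1]-35:c[1]+35,c[0]-45:c[0]+45]=1;m&=k
    N,l,s,ce=cv2.connectedComponentsWithStats(m)
    if N<2: print(n,'none near',c,im[c[1],c[0]]);continue
    i=1+np.argmax(s[1:,4]);ys,xs=np.nonzero(l==i)
    P=np.c_[xs,ys].astype(float);c=P.mean(0);u=np.linalg.svd(P-c)[2][0];t=(P-c)@u
    e1,e2=c+u*t.min(),c+u*t.max();print(n,s[i],onz(f,*e1,.012),onz(f,*e2,.012))
A=cv2.cvtColor(a['pixels'],cv2.COLOR_BGR2GRAY).astype(int);A9=cv2.imread('pics/top9.png',0).astype(int);A0=cv2.imread('pics/top0.png',0).astype(int)
d=lambda P,Q,x,y,w:np.abs(P[y-w:y+w,x-w:x+w]-Q[y-w:y+w,x-w:x+w]).mean().round(1)
print('lid vs open',d(A,A9,235,152,9),'vs shut',d(A,A0,235,152,9))
B=cv2.imread('pics/side12.png',0).astype(int);B0=cv2.imread('pics/side0.png',0).astype(int)
print('top diffs',[(n,d(A,A0,x,y,16)) for n,x,y in(('jar',186,224),('low',202,268),('tall',354,170),('spoon',452,236))])
print('side diffs',[(n,d(B,B0,x,y,14)) for n,x,y in(('jar',286,160),('low',247,185),('tall',393,284),('spoon',350,417))])
o=robot.observe();print(o['t'],o['ee_pos'])
E
python3 chk.py
```

```text
top [345 259   2   2   3] [ 0.4855 -0.1316  0.012 ] [ 0.4825 -0.1285  0.012 ]
side [267 298  25  10  96] [ 0.5053 -0.1292  0.012 ] [ 0.4458 -0.1338  0.012 ]
lid vs open 3.3 vs shut 78.0
top diffs [('jar', np.float64(5.2)), ('low', np.float64(5.3)), ('tall', np.float64(5.2)), ('spoon', np.float64(4.9))]
side diffs [('jar', np.float64(11.2)), ('low', np.float64(13.3)), ('tall', np.float64(12.8)), ('spoon', np.float64(16.3))]
42.2 [ 0.401  -0.3165  0.1138]
```

```bash
python3 -m crank '{"slide":[[0,-2,0],[0,-2,0],[0,-2,0],[0,-2,0],[0,-2,0],[1.5,-2,0],[1.5,-1,0],[1.5,0,0],[1.5,0,0],[1.5,0,0]],"dr":[[0,0,0],[0,0,0],[0,0,0],[0,0,0],[0,0,0],[0,0,0],[0,0,0],[0,0,0],[0,0,0],[0,0,0]]}'
cat >> chk.py <<'E'
for n,x,y in(('jar',286,160),('low',247,185),('tall',393,284),('spoon',350,417)):
    w=16;W=cv2.createHanningWindow((2*w,2*w),cv2.CV_32F);print(n,cv2.phaseCorrelate(B0[y-w:y+w,x-w:x+w].astype(np.float32),B[y-w:y+w,x-w:x+w].astype(np.float32),W), (B-B0)[y-w:y+w,x-w:x+w].mean())
E
python3 chk.py
```

```text
t: 43.03
ee_pos: [0.4041, -0.3784, 0.2503]
tcp_rot: [0.524, -0.517, 0.475, -0.482]
ft_force: [-0.6, 0.6, -0.1]
grip_width: 0.532
top [344 254   2   2   2] [ 0.5014 -0.1254  0.012 ] [ 0.4983 -0.1284  0.012 ]
side [263 298  29  11 120] [ 0.506  -0.1292  0.012 ] [ 0.4345 -0.1348  0.012 ]
lid vs open 3.3 vs shut 78.2
top diffs [('jar', np.float64(4.9)), ('low', np.float64(4.9)), ('tall', np.float64(4.7)), ('spoon', np.float64(4.6))]
side diffs [('jar', np.float64(13.0)), ('low', np.float64(32.3)), ('tall', np.float64(15.8)), ('spoon', np.float64(20.3))]
43.1333 [ 0.4041 -0.3794  0.2494]
jar ((0.164782834789726, 0.36756227691311416), 0.875641318038106) 13.00390625
low ((-0.929267258961822, 0.3922563613673091), 0.39977205730974674) -21.78125
tall ((0.0412978106054549, 0.05714297476728092), 0.9661935777403414) 15.84375
spoon ((0.012731517148486304, 0.13321530853956176), 0.9752712887711823) 20.3447265625
```

```bash
python3 -c "
from plant import robot
print(robot.hand_in())"
```

```text
the job is handed in; nothing more can be done
None
```

The tin's lid is open on its stop and the knife is lying on the worktop clear of the tin. I handed the job in at about 43 s; no verdict was reported.

- **Grasp:** The first grasp missed the handle. The reported tool position turned out to be about 29 mm lower than the real fingertips, which I found by touching the bare worktop. The second grasp, corrected for that, held.
- **Levering:** I found the blade's height by resting it lightly on the lid's edge, then slid it about 49 mm into the notch. Levering over the notch floor raised the lid to roughly 0.1 rad or a little more, with about 9 N of force showing at the wrist.
- **Opening:** I swung the lid back with the blade tip until it stalled against the stop. The lid's top edge in the image matched 1.85 rad.
- **Laying down:** I lowered the knife to about 1 mm above the worktop and released it with its shoulder near (0.505, −0.13). That is about 0.3 m from the tin's centre.

**Last checks**
- **Lid:** The top view still matched the open-lid picture.
- **Other things:** In the top view the jar, both cans and the spoon showed no change from the start. The side view agreed, except that the arm partly hid the low can there.
- **Knife:** The side view put the handle where I expected it. The colour mask for the handle failed in the top view, so the knife's final position rests on the side view and the release pose, and I did not measure its flatness separately.

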